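# Open the dust hood's window to the mark and start the fan

### The arm

A 6-joint arm with a two-finger parallel gripper is mounted at the origin on the work surface. World frame = base frame: x ahead of the robot, y to its left, z up, the work surface at z = 0. Lengths are in mm, angles in rad, forces in N, time in s.
With the tool pointing down it reaches from about 275 to 750 mm from the base axis. Payload 10.2 kg.
Tool frame: the origin (TCP) lies at the very end of the fingers, on their centre line; the grasp point (between the pads) lies 19 mm behind it (ctrl.tcp_to_grasp is the distance from the TCP to the grasp point, in mm); z points along the fingers, x is the direction in which the jaws open and shut, and the axes are right-handed (so a half turn about z gives the same grasp; the last joint's range is limited). The gripper opens to 85 mm and grips with 20 to 120 N. Pads are 22 mm wide; open, the fingers measure 114 mm over their backs; the gripper's body (76 mm by 85 mm) begins 54 mm behind the grasp point. The pads swing forward as they close: fully open they stand 13 mm farther back than shut.
Start: joints at [-1.373, 0.313, 1.498, -0, 1.331, -0.223], TCP at [214.446, -479.212, 231.294] pointing down, gripper open.
Joint ranges: [-2.94, 2.94], [-0.97, 2.17], [0.19, 2.56], [-1.23, 4.37], [0.02, 3.11], [-2.88, 2.88]. Speed limits (rad/s): [2.39, 2.39, 3.01, 3.14, 3.14, 3.14].

### API

Orientations are given as a unit quaternion [w, x, y, z].
In Python, from rig import monitor, vision, order, ctrl gives the robot as it stands. The module is installed in compiled form; this text tells all that it offers.
- The arm moves only by the shell command python3 -m pendant 'ROWS' [FORCE]. ROWS is JSON, a list that holds one entry, the list of rows, each a list of 5 numbers: the closure, from -1 (fully open) to 1 (shut), then the shift along the world's x, y, z in m, then the turn about the world's z in degrees. In form: [[[fingers, dx, dy, dz, spin], ...]]. A call has 1 to 20 rows; each row is the pose to reach, as a shift and turn from the pose commanded when the call began; what a row does not reach only later rows make up. A row lasts 1/10 s, in which the tool goes at most 50 mm and 8.59 degrees, less where a joint would pass 70% of its speed; a pose out of reach is approached as far as the arm can. A call with a gripper value outside its range is refused whole. The fingers move at their own pace and stop on an object; FORCE is the grip in N (left out, the last holds). Time passes only in rows, so rows that repeat a pose let the fingers close. It gives the time, the measured TCP pose, the force and the opening at its end, in the units of the state.
- monitor.sense(): the state, without advancing time (a new reading comes with each control period).
- vision.capture(name): name is "scene" or "top" or "wrist"; returns (picture, depth): 480x640x3 uint8, red, green, blue; 480x640 float32, mm along the optical axis (not along the pixel's ray), 0 where there is no reading.
- vision.camera_info(name): a dict with "fov_y" (degrees; the focal length in pixels is half the picture's height over the tangent of half this angle, whatever the lens; pixels are square), "cx", "cy" (the principal point, pixels), "distortion" ([k1, k2, p1, p2, k3] as OpenCV has them; the pictures are not rectified), "R" (3x3) and "t" (3): a world point X has camera coordinates R X + t; the wrist camera has in their place "hand_eye" (4x4, takes a point from camera to tool coordinates, whose origin is the TCP and whose axes are the tool frame's). Camera axes: x right, y down, z forward; pixel columns grow to the right and rows downward; lengths in mm; the calibration is good to about 2 mm. A picture is of the moment at which its call begins: read the wrist's pose just before it. camera_info takes no time and is no camera call.
- order.finish_job(): hands the job in, once; it reports no verdict.
The state is a dict: "time_s": time; "joints": joint angles; "dq": joint speeds; "tau": joint torques, N m; "eef_pos": TCP position; "ee_rot": TCP orientation; "force": force on the tool from outside, world axes, zero at the start; "wrist_torque": the same for the moment, N m; "grip_width": opening from 0.0 (shut) to 1.0 (fully open).
Only numpy, scipy, OpenCV 4.12 (cv2) and the standard library are available. Lean on these libraries where they do the work, as an engineer would, in place of code of your own. Each camera call takes 0.05 s, during which the arm holds its last target.

### The job

Get the carving bench's dust hood ready for work: with the fingertips beneath its lip, gently push the hood's sloping counterweighted window up until the lip is level with the small pointer on the hood's right-hand post, and leave it there. Then press the big button on the switch box beside the hood all the way down to start the fan, and let go. Only push: do not pinch the lip, do not shift the pointer, and leave everything else on the bench where it is.

Things in the scene. Friction and masses are not known exactly. Their poses are not given: they have to be found in the camera images.
- hood: Fixed dust hood of plywood and clear plastic, 320 deep, 360 wide, 415 mm high, with a 36 mm deep counterweight box on its left near the back. Origin: centre of its underside; x to its back, y left, z up; front faces -x. Two 30 mm posts at y = +-165 mm lean back 30 degrees. Floor 20 mm thick, to x = -160 mm; sill under the window 65 mm high at x = -136 mm.
- sash (a joint): Sliding window of clear plastic in an aluminium frame, 294 mm wide, 200 mm long, between the two sloping posts. Value in m up the slope (30 degrees back from upright): 0 is shut, 0.17 fully up. Counterweighted: it stays where it is left; moving it takes about 2 to 4 N along the slope.
- lip_edge (a point): Middle of the outer lower edge of the window's brown wooden lip: a ledge 240 mm wide, square to the pane, 40 mm deep, 14 mm thick (its upper half 4 mm less deep), its underside 30 mm above the window's bottom edge. z up the slope, y left, -x out of the pane (outwards and 30 degrees up). Beneath it is free; the pane's frame is 38 mm further in. Force on underside and top at once is pinching.
- lip_line (a point): Right-hand end of the lip, at the middle of its thickness; z axis up the slope. It travels with the window.
- mark (a joint): Clip with a small steel wedge pointer on the right-hand (-y) sloping post: it marks the wanted height. Value in m up the slope, on the same scale as the window: the lip is level with the pointer when both values are equal. Stiff; must not be moved.
- mark_line (a point): Tip of that pointer (about 8 mm thick), 10 mm to the right of the lip's end; z axis up the slope, y left. The clip stands 28 mm out from the middle plane of the pane, and reaches from 10 mm right of the lip's end to 52 mm further right.
- switch_box: Grey switch box fixed on the bench beside the hood's front, left or right, 100 x 75 x 50 mm high. Origin: centre of its underside.
- fan_button (a joint): Big round grey push button, 36 mm across, in a black ring on top of the switch box. Value in m: 0 is out, 0.006 fully pressed (about 5 N); it springs back.
- fan_button_top (a point): Centre of the button's top face, 68 mm above the bench; pressed straight down.
- glue_bottle: Pale glue bottle, 60 mm across, 150 mm high, on the other side of the hood's front from the switch box. Leave alone. Origin: centre of its underside.
- blank: Wooden carving blank 70 x 150 x 44 mm high, on the hood's floor inside. Leave alone. Origin: centre of its underside.
- sanding_block: Cork sanding block 45 x 90 x 32 mm high, on the hood's floor inside. Leave alone. Origin: centre of its underside.
- mallet: Round wooden carving mallet lying between robot and hood, about 240 mm long, 66 mm high. Leave alone. Origin: beneath its middle.
- chisel: Chisel with wooden handle lying between robot and hood, 220 mm long, 24 mm high. Leave alone. Origin: beneath its middle.
- wax_tin: Low steel tin, 70 mm across, 35 mm high, standing just in front of the hood to the right. Leave alone. Origin: centre of its underside.
- water_bottle: Clear water bottle, 64 mm across, 210 mm high, far right on the bench. Leave alone. Origin: centre of its underside.
Not all that is in view belongs to the job. Leave any pink or purple look-alike of the switch_box alone.

How it is judged (in metres and radians):
On the way, in this order (a step that is already met when the one before it is completed fails the run):
1. the window stands still with its lip level with the pointer (z of lip_line in the frame of mark_line between -0.008 and 0.008 m and velocity of joint sash between -0.01 and 0.01 m/s), for 0.2 s.
2. the fan button is pressed fully down (value of joint fan_button above 0.0045 m), for 0.05 s.
At the end, for the whole second after the job is handed in: The window rests with its lip within 8 mm (along the slope) of the pointer, the button has been pressed and has sprung back, the pointer is within 4 mm of where it was, and everything is at rest (all of step 1 and value of joint fan_button below 0.002 m and distance of mark_line from where it was at the start of the episode below 0.004 m and linear speed of each of glue_bottle, blank, sanding_block, mallet, chisel, wax_tin, water_bottle below 0.03 m/s); the robot touches nothing.
It fails at once if the window is shoved faster than 0.3 m/s (velocity of joint sash above 0.3 m/s or velocity of joint sash below -0.3 m/s).
It fails at once if the lip is pinched, underside and top touched with more than 2 N at once (contact force between the fingers and sash_c5 above 2 N and contact force between the fingers and sash_c6 above 2 N).
It fails at once if the pointer is shifted by more than 4 mm (distance of mark_line from where it was at the start of the episode above 0.004 m).
It fails at once if the fan button is pressed before the window is at the mark (value of joint fan_button above 0.003 m and not (z of lip_line in the frame of mark_line between -0.01 and 0.01 m)).
It fails at once if another thing on the bench or in the hood is shifted by more than 20 mm or lifted (distance of any of glue_bottle, blank, sanding_block, mallet, chisel, wax_tin, water_bottle from where it was at the start of the episode above 0.02 m).
It also fails if it takes over 58 s, if anything falls off the work surface, if the arm or the gripper's body presses on something with over 40 N, if the wrist force passes 120 N, or if a joint passes its speed limit or range.

## Working session

There is one attempt and no reset: what is moved stays moved. The work goes in short steps, Python scripts to look and compute and a shell command to move; the robot and the scene stay as the last step left them, time stands still between calls to the robot, and variables do not carry over. Pictures are saved under pics/ and viewed, and the job is handed in when it is done.

```bash
mkdir -p pics; python3 - <<'E'
from rig import monitor, vision, order, ctrl
import cv2,json,pickle
print(monitor.sense(), ctrl.tcp_to_grasp)
for n in ["scene","top","wrist"]:
    p,d=vision.capture(n); cv2.imwrite(f"pics/{n}0.png",p[:,:,::-1]); pickle.dump((p,d,vision.camera_info(n)),open(f"{n}0.pkl","wb"))
    print(n,vision.camera_info(n))
E
```

```text
{'time_s': 0.0, 'joints': array([-1.37341533e+00,  3.13475565e-01,  1.49843093e+00, -2.09302312e-05,
        1.33100350e+00, -2.23407109e-01]), 'dq': array([ 0.00114395,  0.00060525, -0.00250588, -0.00084947, -0.00077887,
        0.00028488]), 'tau': array([ 8.84279325e-04, -4.12263966e+01, -2.59740579e+01, -1.78494047e-04,
        4.16914161e-03, -9.11997091e-06]), 'eef_pos': array([ 214.38112986, -478.95413863,  230.72431052]), 'ee_rot': array([-4.64679413e-04,  8.39191241e-01, -5.43836030e-01, -4.66930972e-04]), 'force': array([ 0.46902902, -0.54658011,  0.39374445]), 'wrist_torque': array([-0.05637162, -0.04216012, -0.02505883]), 'grip_width': 0.998643625818762} 18.700000000000003
scene {'fov_y': 46.87654306789865, 'cx': 314.14400919962395, 'cy': 235.58685897204126, 'distortion': array([-0.0265369,  0.       ,  0.       ,  0.       ,  0.       ]), 'R': array([[-0.79729197,  0.60357948,  0.00416368],
       [ 0.49947856,  0.66362254, -0.55688984],
       [-0.33889039, -0.44192413, -0.83057593]]), 't': array([ 459.23314617, -145.2315747 , 1838.48262728])}
top {'fov_y': 50.550358094
[... 186 characters left out ...]
  0.00642575],
       [-0.99547345, -0.03041775, -0.09004098],
       [ 0.09019416, -0.00369899, -0.99591733]]), 't': array([ -94.44360922,  489.41756924, 1268.19540582])}
wrist {'fov_y': 71.61173110690628, 'cx': 319.03638147959157, 'cy': 244.24691284204877, 'distortion': array([-0.05139849,  0.        ,  0.        ,  0.        ,  0.        ]), 'hand_eye': array([[ 9.99999922e-01,  6.79510509e-05,  3.88574937e-04,
        -4.99791537e-01],
       [-1.74778662e-04,  9.59408567e-01,  2.82019805e-01,
        -7.17660635e+01],
       [-3.53638582e-04, -2.82019850e-01,  9.59408505e-01,
        -1.42709221e+02],
       [ 0.00000000e+00,  0.00000000e+00,  0.00000000e+00,
         1.00000000e+00]])}
```

View pics/scene0.png

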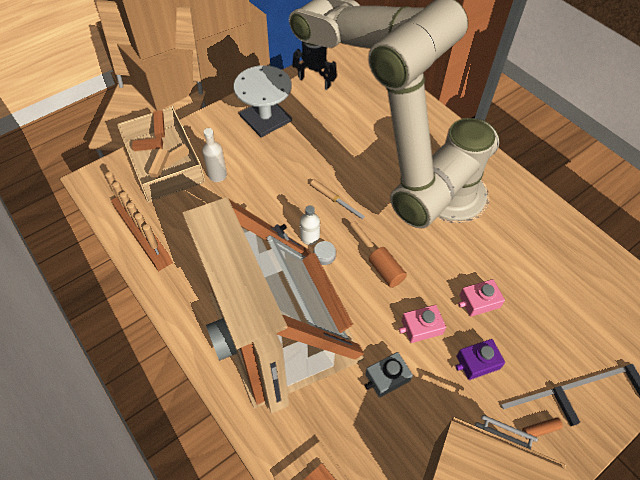

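View pics/top0.png

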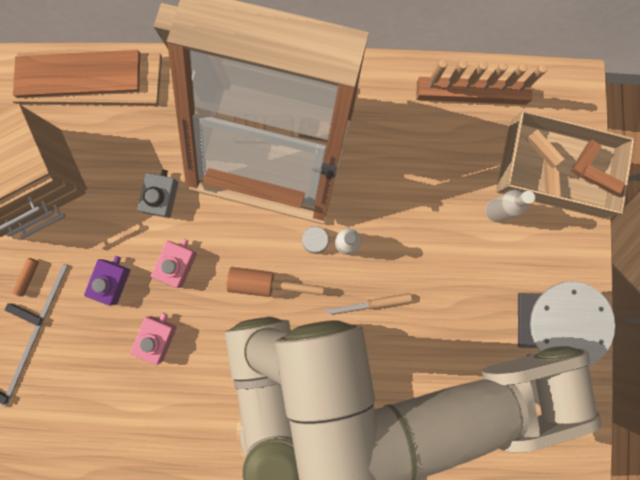

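View pics/wrist0.png

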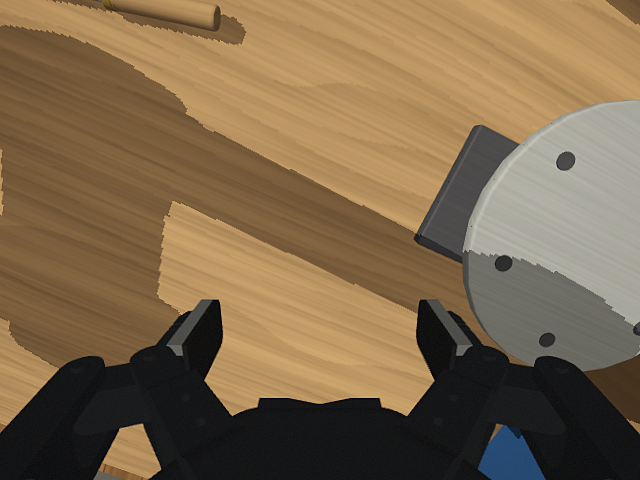

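Scene: the hood is at top (165-365, 5-215). The lip is the brown bar at about (255,190), and the pointer clip is near (328,170). There are four switch boxes in the top view: grey (158,193), pink (172,265), pink (152,342) and purple (107,283). The grey one is beside the hood's front, opposite the glue bottle at (347,240), so it fits the description. I'll confirm this in an enlarged crop.

```bash
cat > h.py <<'E'
import numpy as np, cv2, pickle
def K(i):
    f=240/np.tan(np.radians(i['fov_y']/2)); return np.array([[f,0,i['cx']],[0,f,i['cy']],[0,0,1.]])
def ray(i,u,v):
    n=cv2.undistortPoints(np.array([[[u,v]]],float),K(i),i['distortion'])[0,0]
    d=np.array([n[0],n[1],1.]); R=np.array(i['R']);t=np.array(i['t'])
    return -R.T@t, R.T@d   # X=o+depth*d
def pt(i,u,v,dep): o,d=ray(i,u,v); return o+dep*d
def onz(i,u,v,z): o,d=ray(i,u,v); return o+d*(z-o[2])/d[2]
def cross(i1,p1,i2,p2):
    o1,d1=ray(i1,*p1);o2,d2=ray(i2,*p2)
    A=np.stack([d1,-d2],1); s=np.linalg.lstsq(A,o2-o1,rcond=None)[0]
    a=o1+s[0]*d1;b=o2+s[1]*d2; return (a+b)/2,np.linalg.norm(a-b)
def proj(i,X):
    return cv2.projectPoints(np.array(X,float).reshape(-1,1,3),cv2.Rodrigues(np.array(i['R']))[0],np.array(i['t']),K(i),i['distortion'])[0][:,0]
def load(n): return pickle.load(open(n+'.pkl','rb'))
E
python3 - <<'E'
from h import *
p,d,i=load('top0'); c=p[130:250,130:370,::-1]; cv2.imwrite('pics/tc.png',cv2.resize(c,None,fx=3.3,fy=3.3,interpolation=cv2.INTER_CUBIC))
p,d,i=load('scene0'); c=p[200:410,220:420,::-1]; cv2.imwrite('pics/sc.png',cv2.resize(c,None,fx=2.8,fy=2.8,interpolation=cv2.INTER_CUBIC))
E
```

```text
(no output)
```

View pics/tc.png

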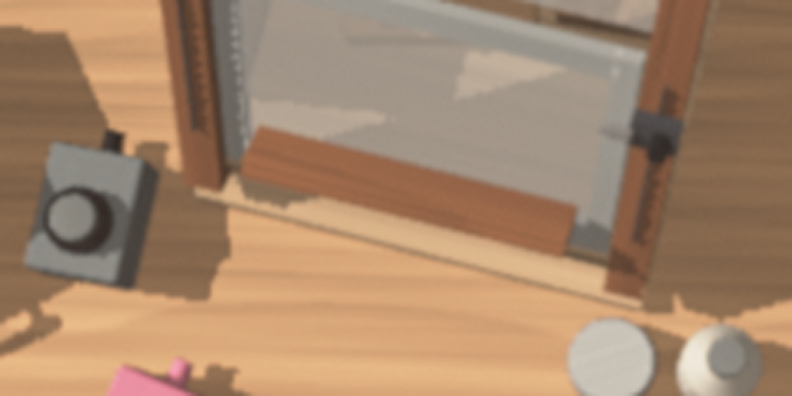

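View pics/sc.png

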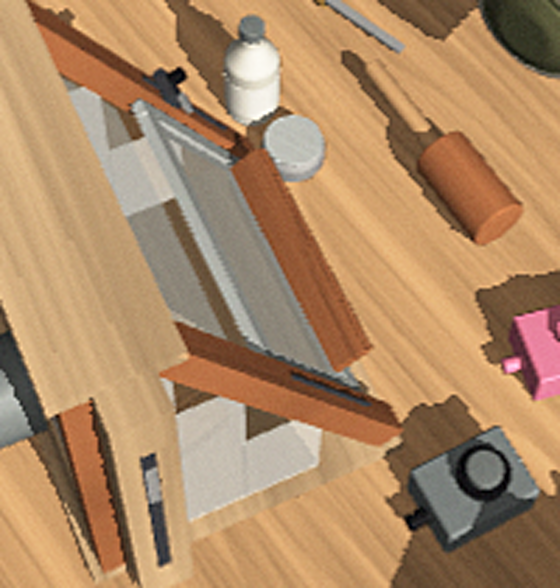

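The crop confirms the grey box: it has a grey button in a black ring, at about (75,218) in the top crop, which is (153,196) in the full picture. Next I'll measure.

```bash
python3 - <<'E'
from h import *
np.set_printoptions(precision=1,suppress=True)
p,d,i=load('top0')
for nm,u,v in [('lipLo',206,184),('lipRo',300,204),('lipLi',211,171),('lipRi',302,194),('lipM',255,188),('btn',153,195),('box',160,207),('clip',329,170),('tip',314,170),('postR',330,205),('postR2',338,150),('postL',193,180),('floorL',195,190),('tin',315,239)]:
    u,v=int(u),int(v); dd=d[v-1:v+2,u-1:u+2]; print(nm,pt(i,u,v,np.median(dd[dd>0])) if (dd>0).any() else None)
hsv=cv2.cvtColor(p,cv2.COLOR_RGB2HSV)
m=(hsv[...,0]<14)&(hsv[...,1]>110)
m[:160]=0;m[215:]=0;m[:,:196]=0;m[:,310:]=0
n,l,s,c=cv2.connectedComponentsWithStats(m.astype(np.uint8)); print(s)
k=1+np.argmax(s[1:,4]); v,u=np.nonzero((l==k)&(d>0))
P=np.array([pt(i,a,b,d[b,a]) for a,b in zip(u,v)]); cc=np.median(P,0)
g=np.linalg.norm(P-cc,axis=1)<150; P=P[g]
U,S,V=np.linalg.svd(P-P.mean(0),full_matrices=False); print('lip mean',P.mean(0),S,'\n',V)
print(np.ptp((P-P.mean(0))@V.T,axis=0))
p,d,i=load('scene0'); c=p[205:275,260:350,::-1]; cv2.imwrite('pics/sc2.png',cv2.resize(c,None,fx=8,fy=8,interpolation=cv2.INTER_CUBIC))
p,d,i=load('top0'); c=p[150:220,260:350,::-1]; cv2.imwrite('pics/tc2.png',cv2.resize(c,None,fx=8,fy=8,interpolation=cv2.INTER_CUBIC))
E
```

```text
lipLo [605.4 200.  121. ]
lipRo [563.  -25.2 127.4]
lipLi [638.2 190.9 116.1]
lipRi [588.5 -28.8 118.5]
lipM [598.2  82.3 125.9]
btn [584.  342.8  70.3]
box [557.5 330.1  49.1]
clip [622.9 -89.5 229.4]
tip [623.2 -57.1 224. ]
postR [583.2 -97.9  -1.6]
postR2 [ 657.3 -106.6  268.1]
postL [623.  242.9  77.5]
floorL [608.9 251.6  17.8]
tin [489.9 -62.1  35.4]
[[     0      0    640    480 305580]
 [   203    169    101     39   1595]
 [   196    171      2     17     25]]
lip mean [599.3  87.2 122.2] [2764.8  502.   368.4] 
 [[-0.2 -1.   0. ]
 [ 0.8 -0.2 -0.6]
 [ 0.6 -0.1  0.8]]
[239.2  84.4  94.2]
```

View pics/sc2.png

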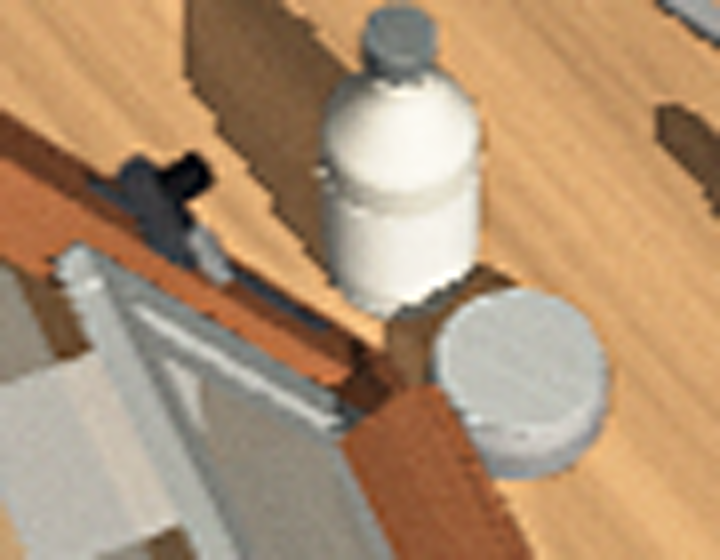

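View pics/tc2.png

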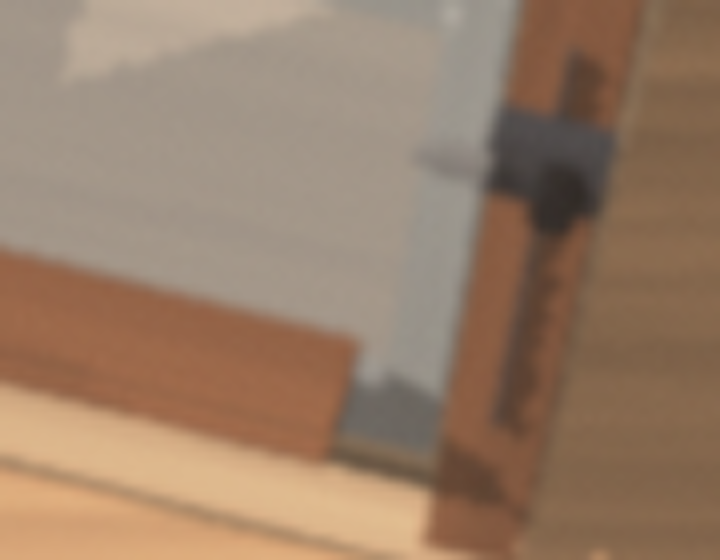

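```bash
python3 - <<'E'
from h import *
p,d,i=load('scene0')
for n,(x,y) in {'R':(285,240),'L':(325,295)}.items():
    c=p[y:y+60,x:x+60,::-1]; cv2.imwrite(f'pics/s{n}.png',cv2.resize(c,None,fx=10,fy=10,interpolation=cv2.INTER_CUBIC))
p,d,i=load('top0'); c=p[155:215,195:255,::-1]; cv2.imwrite('pics/tL.png',cv2.resize(c,None,fx=10,fy=10,interpolation=cv2.INTER_CUBIC))
E
```

```text
(no output)
```

View pics/sR.png

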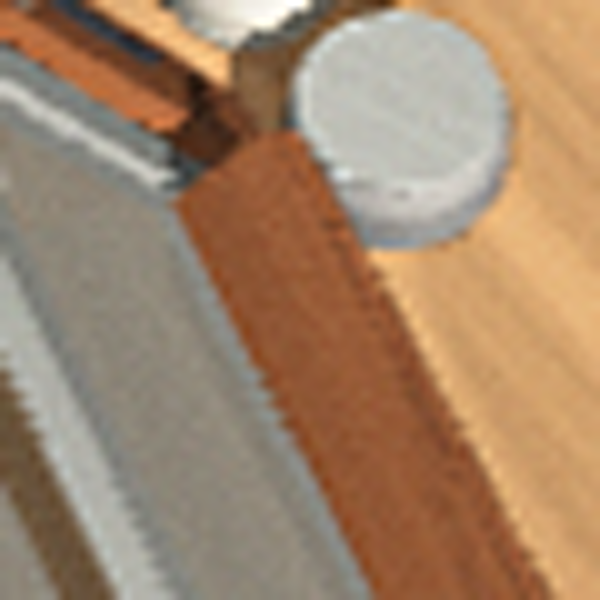

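View pics/sL.png

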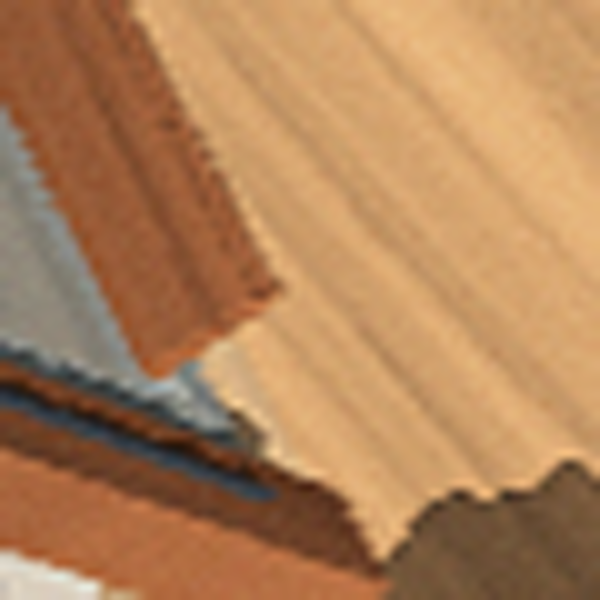

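View pics/tL.png

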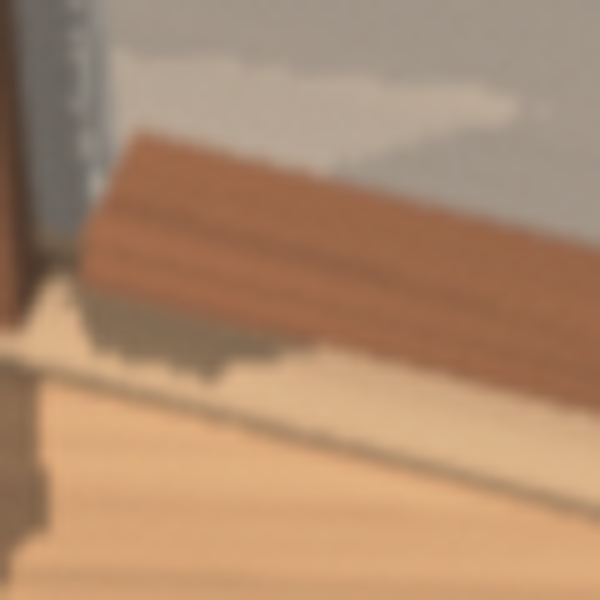

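```bash
python3 - <<'E'
from h import *
np.set_printoptions(precision=2,suppress=True)
t=load('top0')[2]; s=load('scene0')[2]
r={}
for n,a,b in [('Li',(209,168.5),(340.5,332.5)),('Ri',(304.7,192.7),(303,260.5)),('Lo',(203,182.5),(352.8,324.3)),('Ro',(300.3,207.9),(314.8,253.2)),('tip',(313.1,169.5),(287.8,238.8))]:
    r[n]=cross(t,a,s,b); print(n,*r[n]); r[n]=r[n][0]
y1=r['Li']-r['Ri']; y2=r['Lo']-r['Ro']; print(np.linalg.norm(y1),np.linalg.norm(y2),np.degrees(np.arctan2(-y1[0],y1[1])),np.degrees(np.arctan2(-y2[0],y2[1])))
psi=np.arctan2(-(y1+y2)[0],(y1+y2)[1]); 
# lip plan: hood x dir
print('psi deg',np.degrees(psi))
u=np.array([.5*np.cos(psi),.5*np.sin(psi),.866]); o=np.array([-.866*np.cos(psi),-.866*np.sin(psi),.5]); l=np.array([-np.sin(psi),np.cos(psi),0])
for k in r: print(k,'slope',r[k]@u,'out',r[k]@o,'lat',r[k]@l)
E
```

```text
Li [645.32 200.76 102.99] 5.124929965000747
Ri [592.94 -33.38 105.33] 3.499301532728642
Lo [608.84 208.41 118.6 ] 1.2947701345292224
Ro [555.14 -25.66 117.23] 0.4669367592070091
tip [624.62 -54.42 219.58] 1.6716159120960823
239.947477811272 240.15729549675157 -12.609639899244298 -12.92111302721803
psi deg -12.76544694506454
Li slope 381.69421733697675 out -455.1216426992478 lat 338.39158913279425
Ri slope 384.0439563105801 out -454.5183751047455 lat 98.4563757021771
Lo slope 376.5763976850294 out -415.0444407115854 lat 337.7867979809507
Ro slope 375.0617317723085 out -415.165564506502 lat 97.63430976790333
tip slope 500.7612032740504 out -428.1734303922274 lat 84.9404995872747
```

The geometry agrees with the given sizes: lip width 240, depth 40, yaw -12.8°. The lip has to rise about 125 mm along the slope. I'll lift, shut the fingers, swing over in front of the hood and align with the lip.

```bash
python3 -m pendant '[[[1,0,0,0.07,0],[1,0,0,0.1,0],[1,0.286,0.589,0.1,143],[1,0.286,0.589,0.1,143],[1,0.286,0.589,0.1,143],[1,0.286,0.589,0.1,143],[1,0.286,0.589,0.1,143],[1,0.286,0.589,0.1,143],[1,0.286,0.589,0.1,143],[1,0.286,0.589,0.1,143],[1,0.286,0.589,0.1,143],[1,0.286,0.589,0.1,143],[1,0.286,0.589,0.1,143],[1,0.286,0.589,0.1,143],[1,0.286,0.589,0.1,143],[1,0.286,0.589,0.1,143],[1,0.286,0.589,0.1,143],[1,0.286,0.589,0.1,143],[1,0.286,0.589,0.1,143],[1,0.286,0.589,0.1,143]]]'
python3 - <<'E'
from rig import *
from rig import monitor,vision
import cv2
s=monitor.sense();print(s['time_s'],s['eef_pos'],s['ee_rot'],s['force'],s['joints'],s['grip_width'])
for n in ['wrist','scene']:
    p,d=vision.capture(n); cv2.imwrite(f'pics/{n}1.png',p[:,:,::-1])
E
```

```text
time_s: 2.15
eef_pos: [500.4, 109.8, 331.1]
ee_rot: [-0.0, 0.782, 0.624, -0.0]
force: [0.5, -0.2, -0.1]
grip_width: -0.002
2.15 [500.3657921  109.83367785 331.05464352] [-1.63705119e-04  7.81735841e-01  6.23609644e-01 -2.44130391e-04] [ 0.49142054 -0.23189683 -0.07650589] [-1.29132279e-02  2.34184682e-01  1.34382212e+00 -5.60982248e-05
  1.56417105e+00 -1.35961635e+00] -0.00213229188997025
```

View pics/wrist1.png

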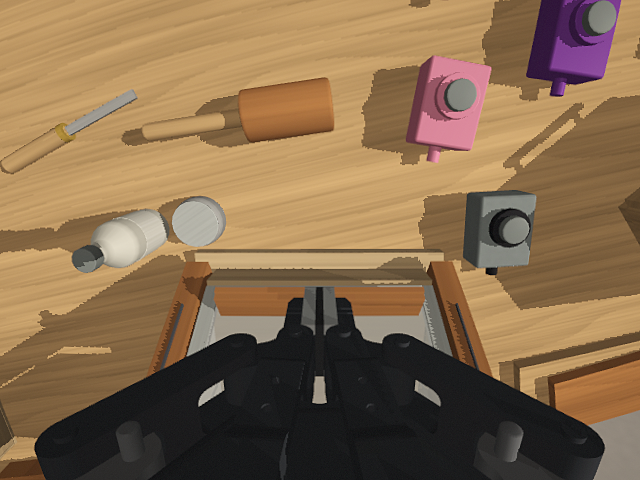

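View pics/scene1.png

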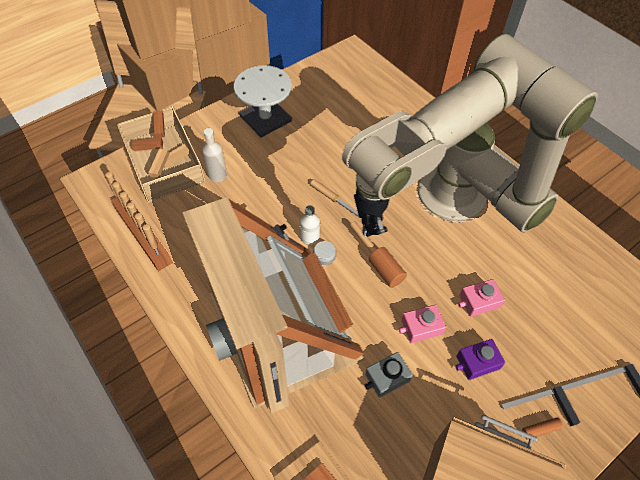

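```bash
python3 -m pendant '[[[1,0.02,-0.004,-0.05,0],[1,0.02,-0.004,-0.1,0],[1,0.02,-0.004,-0.15,0],[1,0.02,-0.004,-0.2,0],[1,0.02,-0.004,-0.237,0],[1,0.02,-0.004,-0.237,0],[1,0.02,-0.004,-0.237,0]]]'
python3 - <<'E'
from rig import monitor,vision
import cv2
for n in ['scene','top']:
    p,d=vision.capture(n); cv2.imwrite(f'pics/{n}2.png',cv2.resize((p[180:400,200:440] if n=='scene' else p[130:280,130:370])[:,:,::-1],None,fx=2.7,fy=2.7))
E
```

```text
time_s: 2.95
eef_pos: [521.0, 105.7, 95.5]
ee_rot: [0.0, 0.782, 0.623, 0.0]
force: [0.3, -0.0, 1.1]
grip_width: -0.001
```

View pics/scene2.png

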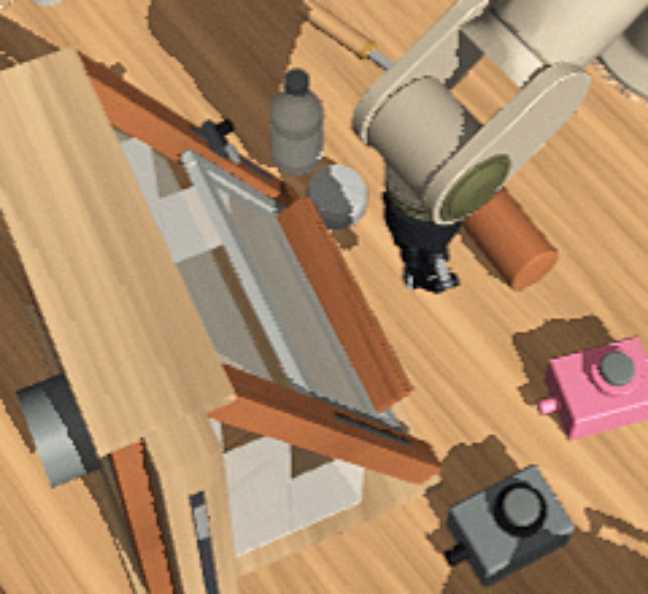

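View pics/top2.png

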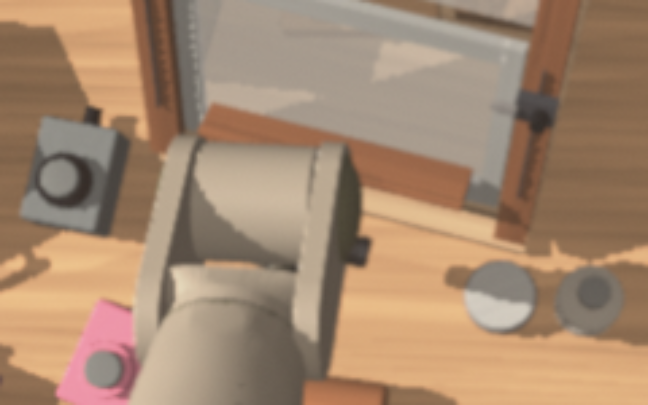

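Top and scene views show the gripper just in front of the lip's middle. I'll creep inward along the hood's +x.

```bash
python3 -m pendant '[[[1,0.018,-0.004,-0.006,0],[1,0.034,-0.008,-0.006,0],[1,0.034,-0.008,-0.006,0],[1,0.034,-0.008,-0.006,0],[1,0.034,-0.008,-0.006,0]]]'
python3 -m pendant '[[[1,0.002,-0.0004,0,0],[1,0.004,-0.0009,0,0],[1,0.006,-0.0013,0,0],[1,0.006,-0.0013,0,0]]]'
python3 -m pendant '[[[1,0.002,-0.0004,0,0],[1,0.004,-0.0009,0,0],[1,0.006,-0.0013,0,0],[1,0.006,-0.0013,0,0]]]'
```

```text
time_s: 3.55
eef_pos: [554.2, 98.0, 89.1]
ee_rot: [0.0, 0.782, 0.623, 0.0]
force: [-1.2, 0.3, 0.1]
grip_width: -0.005
time_s: 3.95
eef_pos: [560.6, 96.4, 88.3]
ee_rot: [0.0, 0.782, 0.623, 0.0]
force: [0.1, -0.1, -0.4]
grip_width: -0.001
time_s: 4.35
eef_pos: [566.7, 95.1, 88.3]
ee_rot: [0.0, 0.782, 0.623, 0.0]
force: [0.8, -0.3, -0.0]
grip_width: -0.0
```

```bash
python3 -m pendant '[[[1,0.002,-0.0004,0,0],[1,0.004,-0.0009,0,0],[1,0.006,-0.0013,0,0],[1,0.006,-0.0013,0,0]]]'
python3 - <<'E'
from rig import monitor,vision
import cv2
p,d=vision.capture('scene'); cv2.imwrite('pics/scene3.png',cv2.resize(p[220:340,260:400][:,:,::-1],None,fx=5,fy=5,interpolation=cv2.INTER_CUBIC))
p,d=vision.capture('wrist'); cv2.imwrite('pics/wrist3.png',p[:,:,::-1])
E
```

```text
time_s: 4.75
eef_pos: [570.5, 94.3, 88.1]
ee_rot: [-0.002, 0.782, 0.623, -0.002]
force: [-12.9, 1.3, 6.9]
grip_width: -0.0
```

View pics/scene3.png

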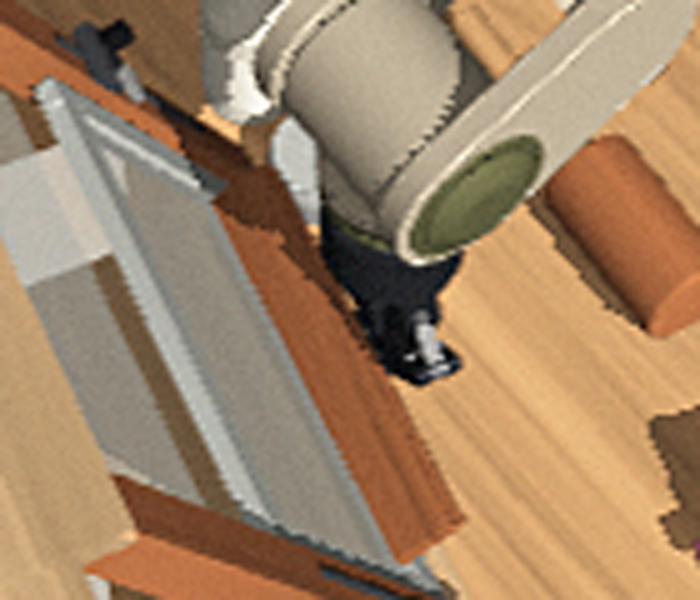

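View pics/wrist3.png

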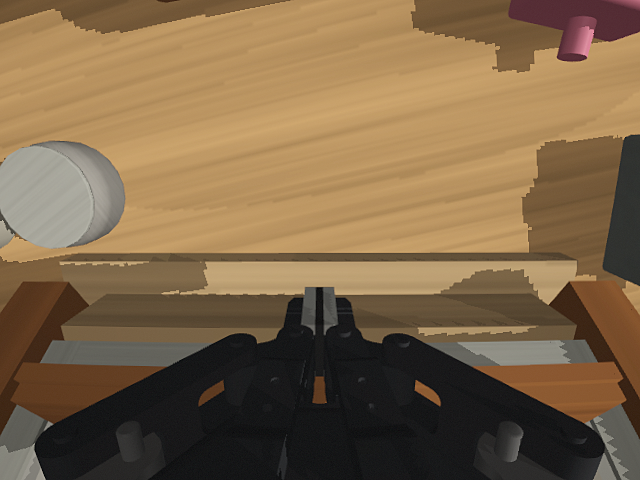

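Contact made at about 13 N. The lip's edge is against the finger face, with the tip 24 mm beneath the edge. Now I'll move up the slope gently.

```bash
python3 -m pendant '[[[1,0.001,-0.0002,0.002,0],[1,0.002,-0.0004,0.004,0],[1,0.003,-0.0007,0.006,0],[1,0.004,-0.0009,0.008,0],[1,0.005,-0.0011,0.010,0],[1,0.0065,-0.0015,0.0125,0],[1,0.008,-0.0018,0.015,0],[1,0.010,-0.0022,0.0173,0],[1,0.010,-0.0022,0.0173,0]]]'
python3 - <<'E'
from rig import monitor,vision
import cv2
p,d=vision.capture('scene'); cv2.imwrite('pics/scene4.png',cv2.resize(p[220:340,260:400][:,:,::-1],None,fx=5,fy=5,interpolation=cv2.INTER_CUBIC))
E
```

```text
time_s: 5.75
eef_pos: [580.3, 92.1, 105.4]
ee_rot: [-0.002, 0.782, 0.623, -0.002]
force: [-13.6, 0.8, 7.5]
grip_width: -0.0
```

View pics/scene4.png

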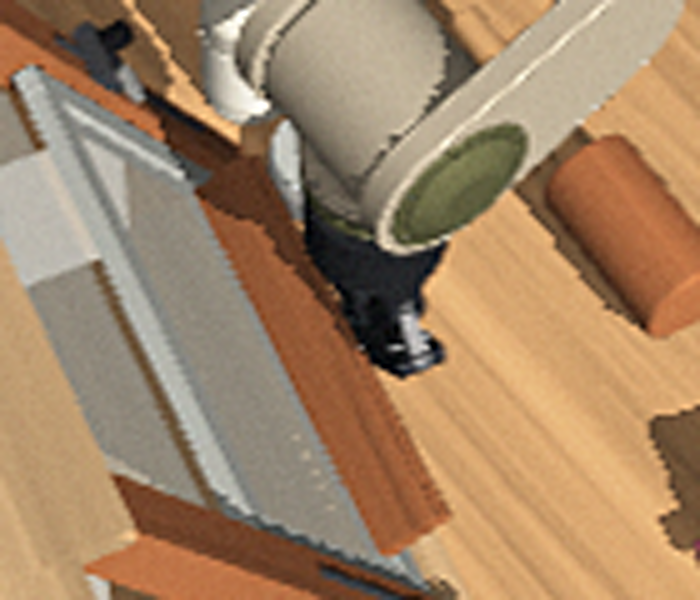

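```bash
python3 -m pendant '[[[1,0.001,-0.0002,0.002,0],[1,0.003,-0.0007,0.005,0],[1,0.005,-0.0011,0.009,0],[1,0.007,-0.0016,0.0125,0],[1,0.009,-0.002,0.016,0],[1,0.011,-0.0025,0.0195,0],[1,0.013,-0.003,0.023,0],[1,0.015,-0.0034,0.0265,0],[1,0.017,-0.0039,0.030,0],[1,0.019,-0.0043,0.0335,0],[1,0.021,-0.0048,0.037,0],[1,0.023,-0.0052,0.041,0],[1,0.025,-0.0057,0.0445,0],[1,0.0275,-0.0062,0.049,0],[1,0.0293,-0.0066,0.052,0],[1,0.0293,-0.0066,0.052,0]]]'
python3 - <<'E'
from rig import monitor,vision
import cv2
p,d=vision.capture('scene'); cv2.imwrite('pics/scene5.png',cv2.resize(p[210:340,250:400][:,:,::-1],None,fx=5,fy=4.5,interpolation=cv2.INTER_CUBIC))
p,d=vision.capture('top'); cv2.imwrite('pics/top5.png',cv2.resize(p[140:220,190:350][:,:,::-1],None,fx=5,fy=5,interpolation=cv2.INTER_CUBIC))
E
```

```text
time_s: 7.4
eef_pos: [609.9, 85.4, 157.9]
ee_rot: [-0.002, 0.782, 0.623, -0.002]
force: [-14.7, 0.7, 8.3]
grip_width: -0.003
```

View pics/scene5.png

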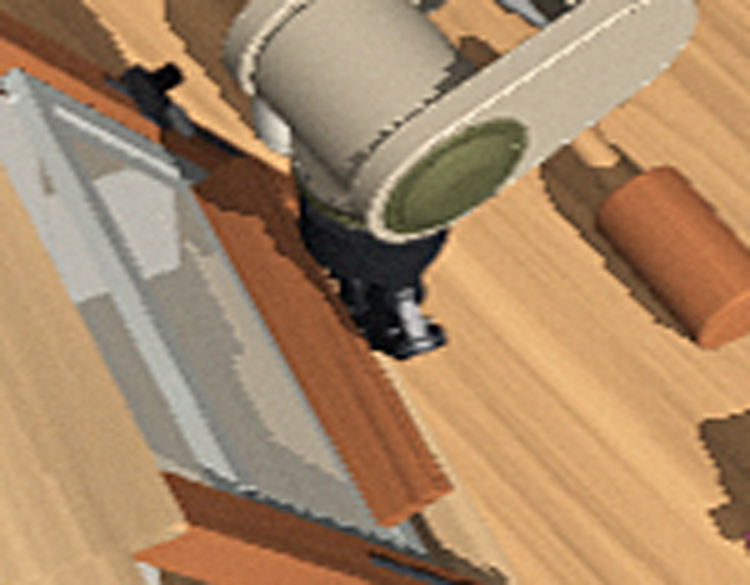

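View pics/top5.png

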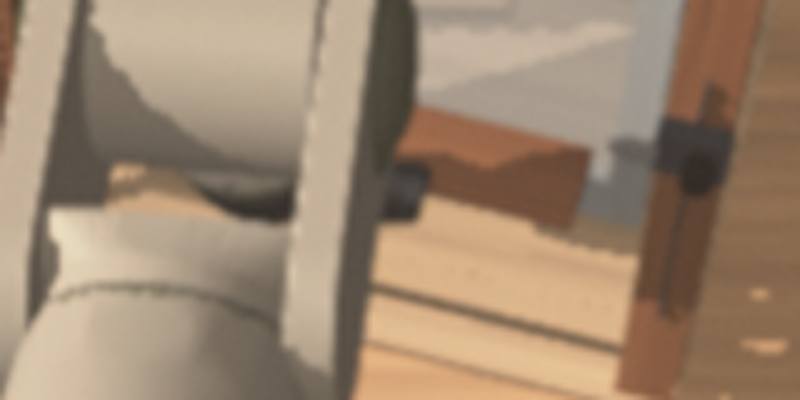

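```bash
cat >> h.py <<'E'
psi=np.radians(-12.77)
u=np.array([.5*np.cos(psi),.5*np.sin(psi),.866]); o=np.array([-.866*np.cos(psi),-.866*np.sin(psi),.5]); l=np.array([-np.sin(psi),np.cos(psi),0])
def sol(v): return np.round([v@u,v@o,v@l],1)
E
python3 - <<'E'
from h import *
t=load('top0')[2]; s=load('scene0')[2]
X,e=cross(t,(307.6,170),s,(289,250.4)); print(X,e,sol(X))
# constrained: top ray only, out=-454.8 plane
oo,d=ray(t,307.6,170); k=(-454.8-oo@o)/(d@o); print(sol(oo+k*d))
oo,d=ray(t,304.7,192.7); k=(-454.8-oo@o)/(d@o); print(sol(oo+k*d))
oo,d=ray(t,313.1,169.5); k=(-428.2-oo@o)/(d@o); print('tip',sol(oo+k*d))
E
```

```text
[631.23225434 -41.55055857 184.51587898] 1.4032707614705966 [ 472.2 -448.8   99. ]
[ 466.5 -454.8   99.3]
[ 386.  -454.8   97.5]
tip [ 501.8 -428.2   84.5]
```

```bash
python3 -m pendant '[[[1,0.001,-0.0002,0.002,0],[1,0.003,-0.0007,0.005,0],[1,0.005,-0.0011,0.009,0],[1,0.007,-0.0016,0.0125,0],[1,0.009,-0.002,0.016,0],[1,0.011,-0.0025,0.0195,0],[1,0.013,-0.003,0.023,0],[1,0.015,-0.0034,0.0265,0],[1,0.0171,-0.0039,0.0303,0],[1,0.0171,-0.0039,0.0303,0],[1,0.0171,-0.0039,0.0303,0]]]'
python3 - <<'E'
from rig import monitor,vision
import cv2,pickle
for n in ['scene','top']:
    p,d=vision.capture(n); pickle.dump((p,d,vision.camera_info(n)),open(n+'6.pkl','wb'))
    c=p[215:275,255:335] if n=='scene' else p[140:200,270:350]
    cv2.imwrite(f'pics/{n}6.png',cv2.resize(c[:,:,::-1],None,fx=10,fy=10,interpolation=cv2.INTER_CUBIC))
E
```

```text
time_s: 8.6
eef_pos: [627.2, 81.6, 188.4]
ee_rot: [-0.002, 0.782, 0.623, -0.002]
force: [-15.1, 0.9, 6.9]
grip_width: -0.003
```

View pics/scene6.png

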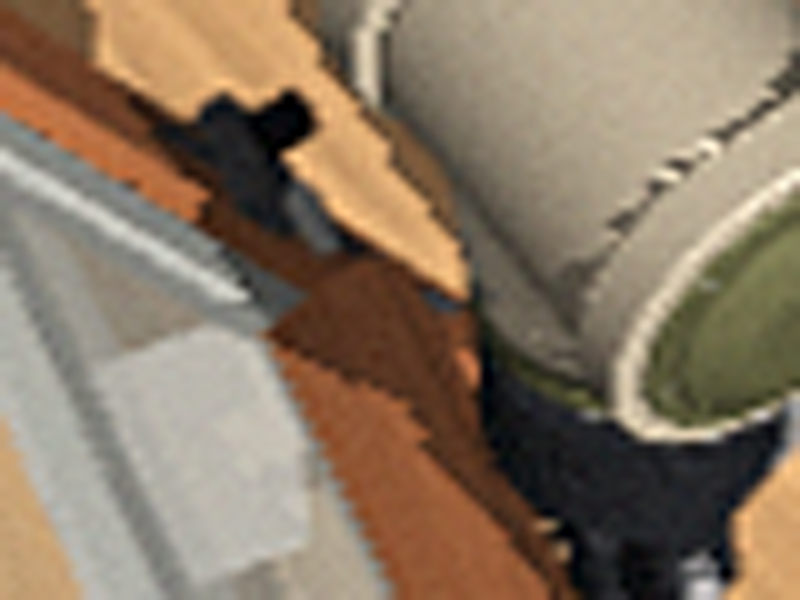

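View pics/top6.png

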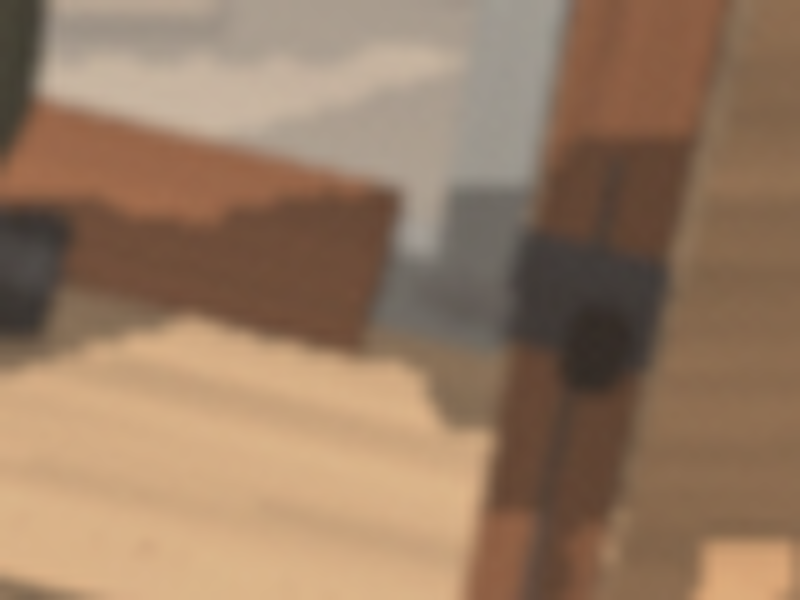

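```bash
python3 - <<'E'
from h import *
t=load('top0')[2]; s=load('scene0')[2]
X,e=cross(t,(309.8,158.8),s,(282.0,248)); print(X,e,sol(X))
for q,pl in [((309.8,158.8),-454.8),((305.8,175),-415.1)]:
    oo,d=ray(t,*q); k=(pl-oo@o)/(d@o); print(sol(oo+k*d))
oo,d=ray(t,300.3,207.9); k=(-415.1-oo@o)/(d@o); print('start outer',sol(oo+k*d))
E
```

```text
[650.48601085 -45.92255058 209.39948259] 2.4528000637334935 [ 503.6 -453.5   99. ]
[ 503.7 -454.8   98.4]
[ 493.2 -415.1   96.9]
start outer [ 375.5 -415.1   97.5]
```

```bash
python3 -m pendant '[[[1,0.001,-0.0002,0.0017,0],[1,0.002,-0.0005,0.0035,0],[1,0.003,-0.0007,0.0052,0],[1,0.003,-0.0007,0.0052,0],[1,0.003,-0.0007,0.0052,0]]]'
python3 -m pendant '[[[1,-0.003,0.0007,0,0],[1,-0.006,0.0014,0,0],[1,-0.01,0.0022,0,0],[1,-0.02,0.0044,0,0],[1,-0.04,0.009,0,0],[1,-0.075,0.0165,0,0],[1,-0.11,0.0165,0,0],[1,-0.12,-0.03,0.02,0],[1,-0.12,-0.08,0.05,0],[1,-0.12,-0.1,0.05,0],[1,-0.12,-0.1,0.05,0],[1,-0.12,-0.1,0.05,0]]]'
python3 - <<'E'
from rig import monitor,vision
import cv2,pickle
s=monitor.sense(); print(s['eef_pos'],s['force'])
for n in ['wrist','scene','top']:
    s=monitor.sense();p,d=vision.capture(n); i=vision.camera_info(n); i['pose']=(s['eef_pos'],s['ee_rot']); pickle.dump((p,d,i),open(n+'7.pkl','wb'))
    cv2.imwrite(f'pics/{n}7.png',p[:,:,::-1])
E
```

```text
time_s: 9.2
eef_pos: [629.9, 80.9, 193.4]
ee_rot: [-0.002, 0.782, 0.623, -0.002]
force: [-15.3, 1.1, 6.8]
grip_width: 0.002
time_s: 10.4
eef_pos: [511.7, -19.5, 242.9]
ee_rot: [-0.0, 0.782, 0.623, 0.0]
force: [-0.1, 0.7, 0.7]
grip_width: -0.001
[511.66288016 -19.53068033 242.88917428] [-0.09196874  0.68785788  0.71972805]
```

View pics/wrist7.png

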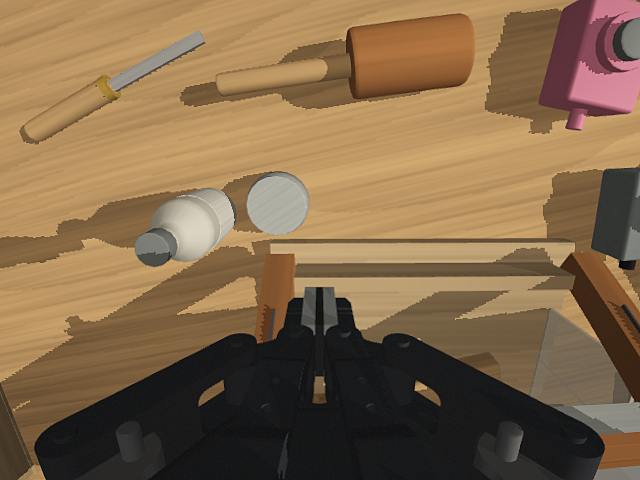

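View pics/scene7.png

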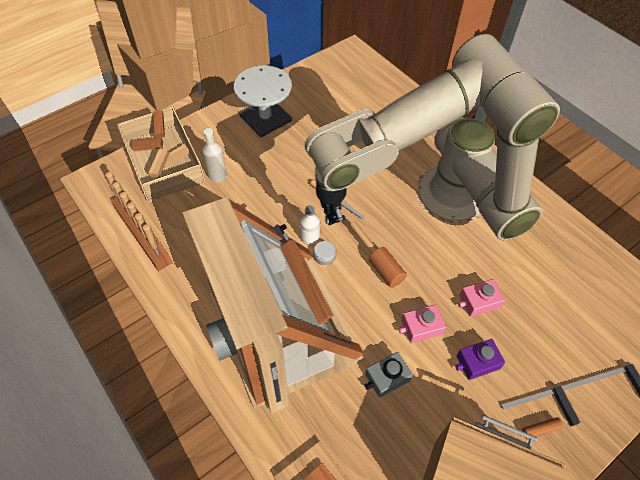

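View pics/top7.png

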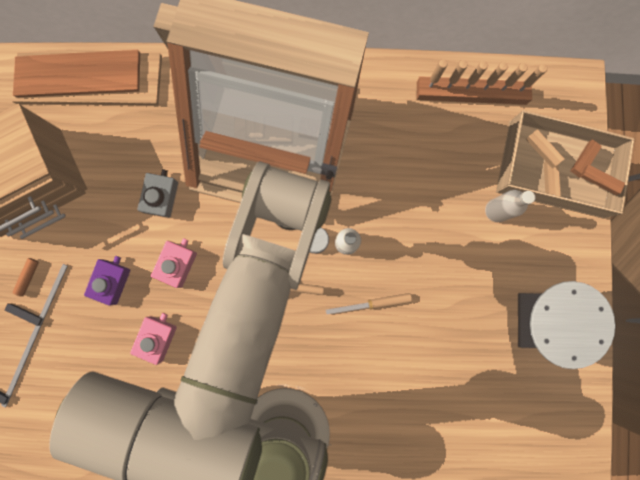

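```bash
python3 - <<'E'
from h import *
p=load('scene7')[0]; c=p[215:275,255:335]; cv2.imwrite('pics/s7.png',cv2.resize(c[:,:,::-1],None,fx=10,fy=10,interpolation=cv2.INTER_CUBIC))
p=load('top7')[0]; c=p[140:200,270:350]; cv2.imwrite('pics/t7.png',cv2.resize(c[:,:,::-1],None,fx=10,fy=10,interpolation=cv2.INTER_CUBIC))
E
```

```text
(no output)
```

View pics/s7.png

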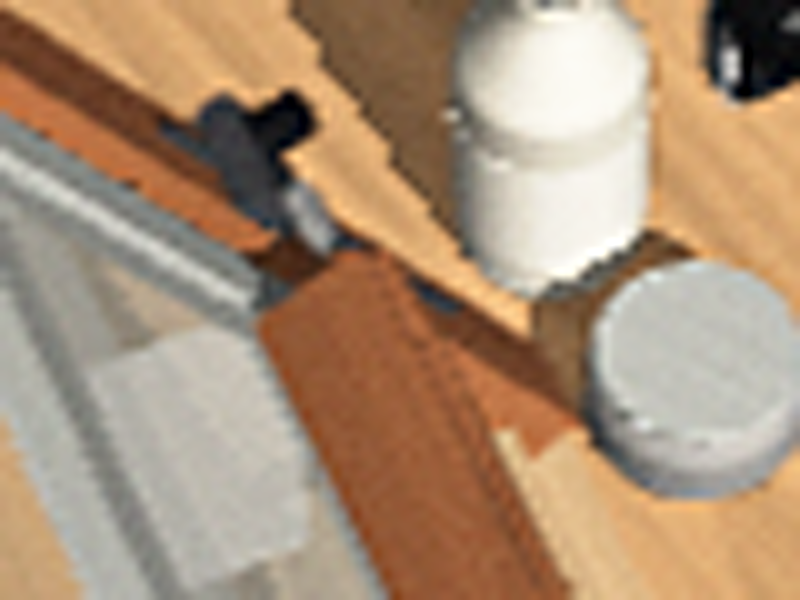

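View pics/t7.png

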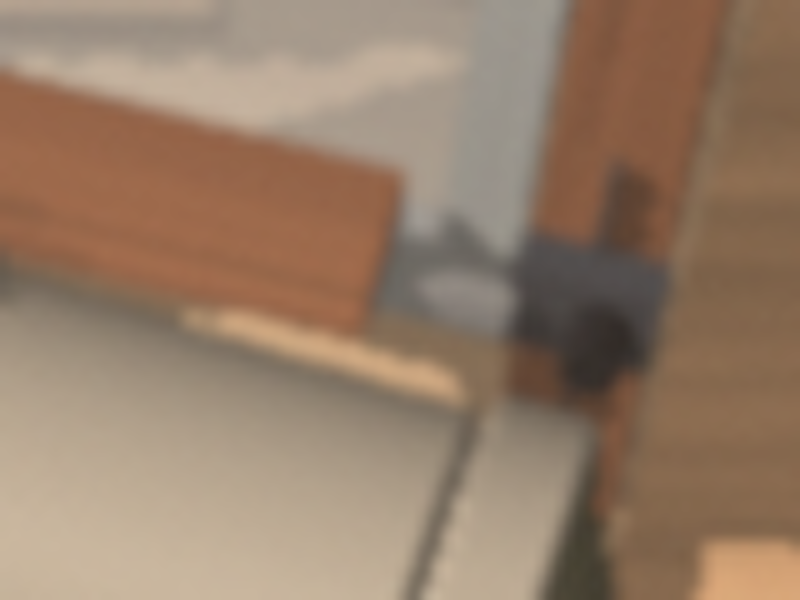

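```bash
python3 - <<'E'
from h import *
t=load('top0')[2]; s=load('scene0')[2]
for n,a,b in [('inner',(310,157.2),(281.2,247.5)),('tip',(312.5,168.8),(288,239.5)),('tip2',(313.1,169.5),(287.8,238.8))]:
    X,e=cross(t,a,s,b); print(n,X,e,sol(X))
for q,pl in [((310,157.2),-454.8),((306,173.2),-415.1),((312.5,168.8),-428.2)]:
    oo,d=ray(t,*q); k=(pl-oo@o)/(d@o); print(sol(oo+k*d))
# predicted lip end box for mid slope S, compared with pixels
for S in (494,498,502,506):
    c=[(S+7)*u-454.8*o+98*l,(S+7)*u-419*o+98*l,(S-7)*u-415*o+98*l,S*u-415*o+98*l, S*u-428.2*o+85*l]
    print(S,proj(t,c).round(1).tolist(),proj(s,c).round(1).tolist())
E
```

```text
inner [652.8507222  -46.22143683 213.7821299 ] 2.8360217982138702 [ 508.6 -453.3   99.2]
tip [625.78836034 -52.71519281 219.52342511] 2.6608974015479667 [ 501.1 -428.9   86.9]
tip2 [624.62012509 -54.42093412 219.58214845] 1.6716159120960823 [ 500.8 -428.2   85. ]
[ 508.8 -454.8   98.5]
[ 499.1 -415.1   97. ]
[ 503.5 -428.2   86. ]
494 [[309.8, 159.7], [306.1, 171.2], [305.0, 176.8], [305.3, 174.7], [312.5, 171.8]] [[281.5, 248.2], [292.1, 240.5], [295.8, 241.2], [294.6, 240.4], [288.7, 239.5]]
498 [[310.0, 158.5], [306.3, 170.0], [305.2, 175.6], [305.5, 173.5], [312.7, 170.6]] [[280.8, 247.7], [291.3, 240.0], [295.1, 240.8], [293.8, 240.0], [288.0, 239.1]]
502 [[310.2, 157.2], [306.5, 168.8], [305.4, 174.4], [305.7, 172.2], [312.9, 169.4]] [[280.0, 247.3], [290.6, 239.5], [294.4, 240.3], [293.1, 239.5], [287.3, 238.6]]
506 [[310.4, 156.0], [306.7, 167.5], [305.6, 173.2], [305.9, 171.0], [313.1, 168.1]] [[279.2, 246.9], [289.9, 239.1], [293.6, 239.8], [292.4, 239.0], [286.5, 238.1]]
```

The lip's mid-line is at about 500-502 mm up the slope and the pointer tip at 501-503. That is level within about 3 mm, which the top crop also shows (pointer at the middle of the lip end). Next is the button.

```bash
python3 - <<'E'
from h import *
tt=load('top7'); ss=load('scene7')
cs=[]
for n,(p,d,i),(x,y) in [('t',tt,(125,165)),('s',ss,(355,335))]:
    c=p[y:y+65,x:x+75]; cv2.imwrite(f'pics/b{n}.png',cv2.resize(c[:,:,::-1],None,fx=8,fy=8,interpolation=cv2.INTER_CUBIC))
    hsv=cv2.cvtColor(c,cv2.COLOR_RGB2HSV); m=((hsv[...,2]<60)).astype(np.uint8)
    n_,l_,st,ce=cv2.connectedComponentsWithStats(m); print(st[1:],ce[1:]+[x,y])
E
```

```text
[[39  6  2  4  8]
 [30 24  9 17 54]] [[164.5        172.5       ]
 [159.74074074 197.55555556]]
[[ 27  23  20  22 170]
 [ 25  25   2   2   2]
 [ 25  29   1   1   1]
 [  9  35  46  27 222]
 [ 47  41   1   1   1]
 [ 36  47   2   2   2]] [[390.9        369.36470588]
 [380.5        360.5       ]
 [380.         364.        ]
 [381.44594595 384.72972973]
 [402.         376.        ]
 [391.5        382.5       ]]
```

View pics/bt.png

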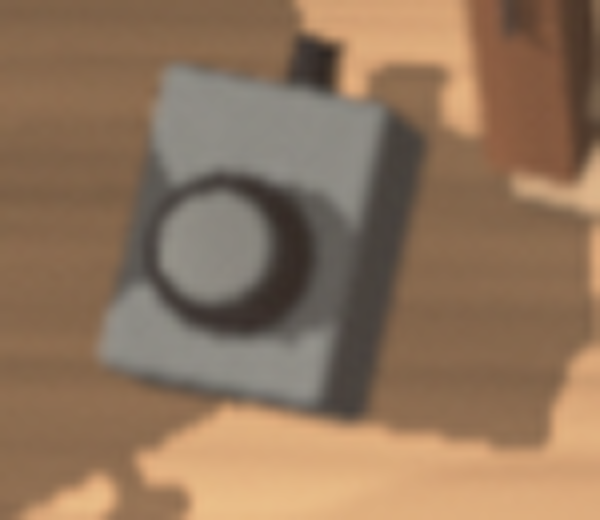

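View pics/bs.png

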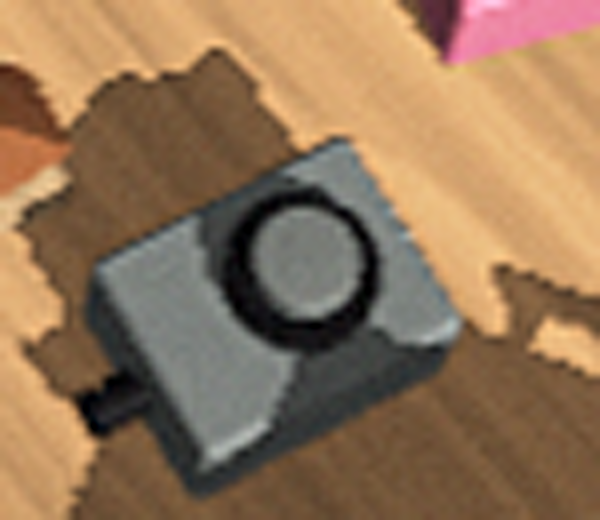

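```bash
python3 - <<'E'
from h import *
t=load('top0')[2]; s=load('scene0')[2]
X,e=cross(t,(152.2,195.9),s,(393.4,367.1)); print(X,e, onz(t,152.2,195.9,68), onz(s,393.4,367.1,68))
E
python3 -m pendant '[[[1,-0.02,0.05,0,0],[1,-0.02,0.1,0,0],[1,-0.02,0.15,0,0],[1,-0.02,0.2,0,0],[1,-0.02,0.25,0,0],[1,-0.01,0.3,0,0],[1,0.01,0.34,0,0],[1,0.04,0.36,0,0],[1,0.072,0.363,-0.03,0],[1,0.072,0.363,-0.08,0],[1,0.072,0.363,-0.125,0],[1,0.072,0.363,-0.125,0],[1,0.072,0.363,-0.125,0],[1,0.072,0.363,-0.125,0]]]'
python3 - <<'E'
from rig import monitor,vision
import cv2
print(monitor.sense()['eef_pos'])
p,d=vision.capture('wrist'); cv2.imwrite('pics/wrist8.png',p[:,:,::-1])
p,d=vision.capture('scene'); cv2.imwrite('pics/scene8.png',p[:,:,::-1])
E
```

```text
[582.41414562 347.85105115  62.62677827] 1.6309926217098818 [582.09342661 345.44226909  68.        ] [583.6600751  349.49072333  68.        ]
time_s: 11.95
eef_pos: [584.9, 344.4, 121.6]
ee_rot: [0.001, 0.782, 0.624, 0.002]
force: [0.2, -0.2, 0.4]
grip_width: 0.003
[584.85497655 344.41700351 121.5814209 ]
```

View pics/wrist8.png

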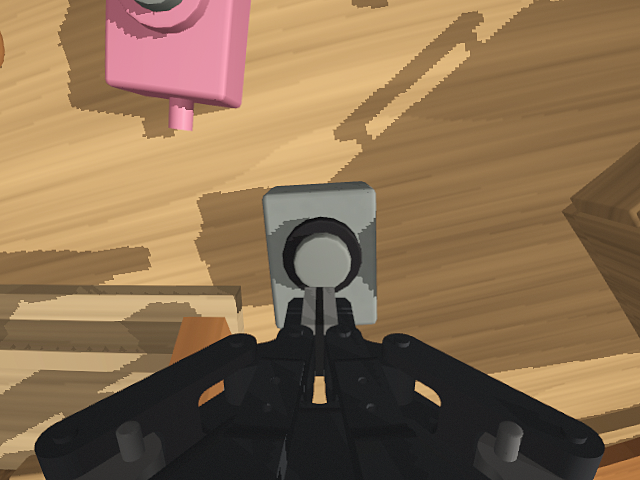

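View pics/scene8.png

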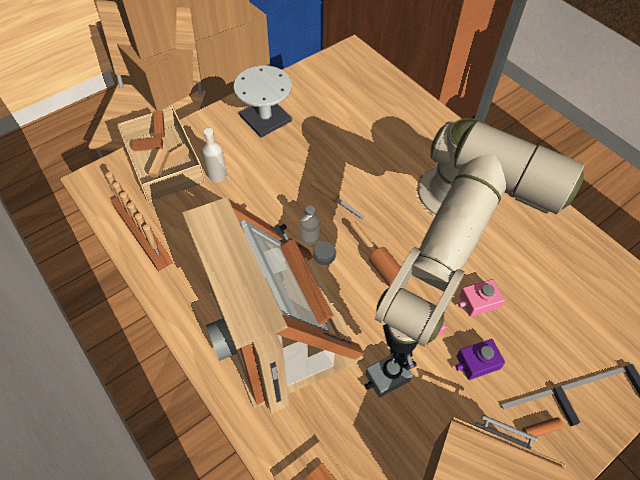

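```bash
python3 - <<'E'
from h import *
from rig import monitor,vision
from scipy.spatial.transform import Rotation as Ro
i=vision.camera_info('wrist'); s=monitor.sense(); q=s['ee_rot']; R=Ro.from_quat([*q[1:],q[0]]).as_matrix()
H=np.array(i['hand_eye']); n=cv2.undistortPoints(np.array([[[322,262.]]]),K(i),i['distortion'])[0,0]
d=R@H[:3,:3]@np.array([*n,1]); c=s['eef_pos']+R@H[:3,3]; print(c+d*(68-c[2])/d[2], s['eef_pos'])
E
```

```text
[582.7420649  346.97707467  68.        ] [584.72206815 344.06530472 121.06058944]
```

```bash
python3 -m pendant '[[[1,-0.002,0.003,-0.02,0],[1,-0.002,0.003,-0.035,0],[1,-0.002,0.003,-0.043,0],[1,-0.002,0.003,-0.043,0],[1,-0.002,0.003,-0.043,0]]]'
python3 -m pendant '[[[1,0,0,-0.002,0],[1,0,0,-0.004,0],[1,0,0,-0.006,0],[1,0,0,-0.008,0],[1,0,0,-0.008,0]]]'
```

```text
time_s: 12.55
eef_pos: [582.2, 346.5, 75.8]
ee_rot: [0.0, 0.782, 0.623, 0.0]
force: [0.6, 0.6, 0.5]
grip_width: -0.003
time_s: 13.05
eef_pos: [582.2, 346.6, 67.4]
ee_rot: [0.0, 0.782, 0.623, 0.001]
force: [0.5, -0.4, 2.9]
grip_width: -0.003
```

```bash
python3 -m pendant '[[[1,0,0,-0.002,0],[1,0,0,-0.004,0],[1,0,0,-0.0055,0],[1,0,0,-0.0065,0],[1,0,0,-0.0075,0],[1,0,0,-0.0075,0],[1,0,0,-0.0075,0]]]'
```

```text
time_s: 13.75
eef_pos: [582.5, 346.8, 65.5]
ee_rot: [0.001, 0.782, 0.623, 0.002]
force: [-13.9, -8.2, 38.9]
grip_width: -0.001
```

```bash
python3 - <<'E'
from rig import monitor,vision
import cv2
s=monitor.sense();print(s['eef_pos'],s['force'],s['wrist_torque'])
p,d=vision.capture('wrist'); cv2.imwrite('pics/wrist9.png',cv2.resize(p[150:400,180:460][:,:,::-1],None,fx=2.4,fy=2.4))
p,d=vision.capture('scene'); cv2.imwrite('pics/scene9.png',cv2.resize(p[300:410,340:460][:,:,::-1],None,fx=5,fy=5,interpolation=cv2.INTER_CUBIC))
E
```

```text
[582.46071555 346.77498176  65.46794917] [-13.93607829  -8.1714069   38.86936162] [-1.32096299  2.56659679 -0.07430248]
```

View pics/wrist9.png

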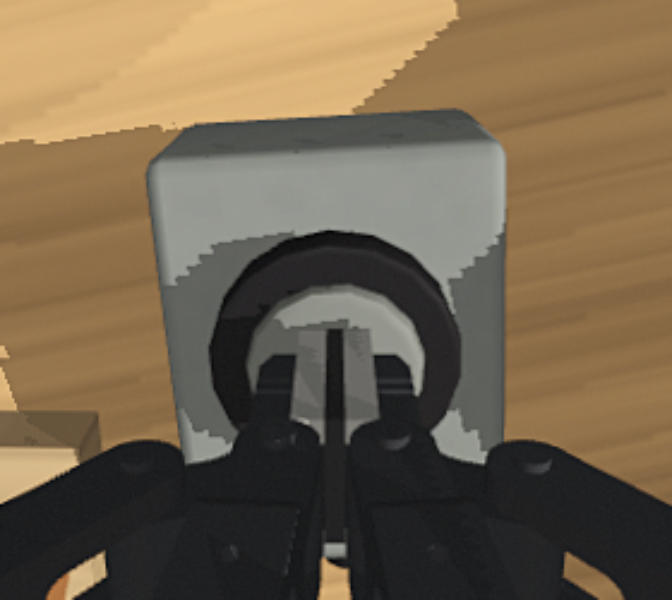

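View pics/scene9.png

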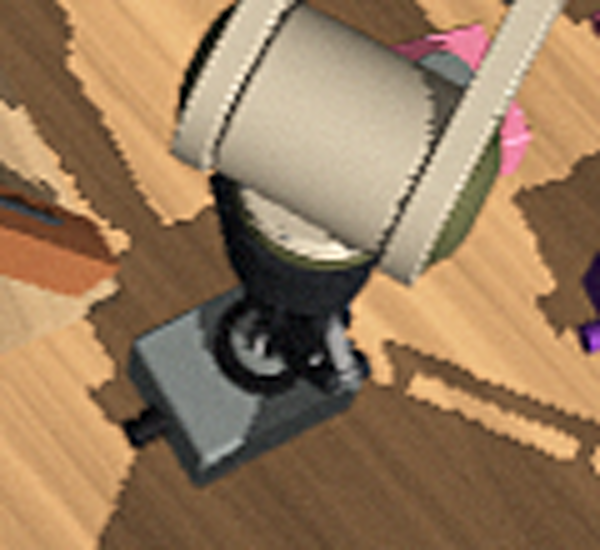

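```bash
cat > zm.py <<'E'
from h import *
from rig import monitor,vision
from scipy.spatial.transform import Rotation as Ro
i=vision.camera_info('wrist'); s=monitor.sense(); q=s['ee_rot']; R=Ro.from_quat([*q[1:],q[0]]).as_matrix()
p,dd=vision.capture('wrist'); H=np.array(i['hand_eye'])
def z(u,v):
    n=cv2.undistortPoints(np.array([[[u,v*1.]]]),K(i),i['distortion'])[0,0]
    return (s['eef_pos']+R@(H[:3,:3]@(np.array([*n,1])*dd[v,u])+H[:3,3]))[2]
for v in range(205,290,3): print(v,[round(float(z(u,v)),1) for u in (319,335)],p[v,319])
E
python3 zm.py
```

```text
205 [29.5, 33.4] [82 84 77]
208 [39.7, 42.6] [79 82 77]
211 [46.8, 46.3] [93 95 90]
214 [49.8, 49.1] [140 141 135]
217 [49.9, 48.6] [143 147 138]
220 [49.3, 50.0] [150 153 145]
223 [50.8, 51.2] [150 153 145]
226 [50.8, 49.9] [151 154 146]
229 [50.1, 50.4] [151 153 147]
232 [50.4, 49.6] [150 153 146]
235 [51.0, 49.1] [150 153 146]
238 [49.6, 50.6] [150 153 146]
241 [49.8, 50.9] [149 153 145]
244 [50.0, 49.2] [155 159 151]
247 [53.9, 50.0] [21 17 18]
250 [59.6, 57.1] [24 25 25]
253 [62.8, 61.0] [48 47 48]
256 [62.7, 62.2] [38 36 38]
259 [62.5, 61.8] [40 36 39]
262 [61.6, 62.2] [40 38 40]
265 [62.6, 62.1] [41 39 41]
268 [61.7, 61.9] [56 56 55]
271 [63.9, 62.5] [109 111 104]
274 [65.4, 64.0] [151 152 144]
277 [66.1, 65.5] [148 147 141]
280 [65.6, 65.6] [145 147 140]
283 [65.4, 65.2] [143 145 136]
286 [65.5, 66.0] [88 91 84]
289 [71.7, 66.8] [26 28 28]
```

```bash
python3 -m pendant '[[[1,0,0,0.005,0],[1,0,0,0.015,0],[1,0,0,0.025,0],[1,0,0,0.025,0],[1,0,0,0.025,0]]]'
python3 zm.py | sed -n '8,$p'
```

```text
time_s: 14.4
eef_pos: [581.6, 346.4, 84.1]
ee_rot: [-0.0, 0.782, 0.623, -0.0]
force: [0.1, 0.1, -0.1]
grip_width: 0.003
226 [50.3, 49.5] [151 152 146]
229 [49.3, 50.3] [150 153 146]
232 [49.2, 50.3] [149 152 145]
235 [50.2, 49.5] [153 156 147]
238 [53.6, 49.9] [8 5 6]
241 [59.7, 56.1] [21 21 22]
244 [61.8, 60.3] [45 44 46]
247 [62.9, 62.1] [41 40 40]
250 [61.8, 62.8] [39 38 38]
253 [61.4, 62.0] [40 37 38]
256 [62.6, 62.3] [39 36 38]
259 [64.9, 61.1] [68 71 65]
262 [68.9, 65.4] [87 89 84]
265 [71.1, 69.5] [146 147 139]
268 [71.8, 71.4] [149 151 142]
271 [72.4, 71.3] [146 148 139]
274 [71.4, 72.7] [145 148 139]
277 [71.1, 72.1] [144 147 138]
280 [72.3, 72.7] [144 147 137]
283 [72.6, 71.9] [144 148 137]
286 [71.1, 73.4] [142 144 135]
289 [91.2, 72.2] [28 26 26]
```

Button height from wrist depth: 71.8 mm free and 65.6 mm pressed. That is the full 6 mm of travel, and it sprang back. Now I'll lift clear and check the window without the arm in the way.

```bash
python3 -m pendant '[[[1,0,0,0.05,0],[1,0,0,0.1,0],[1,-0.02,0.0,0.15,0],[1,-0.06,0.03,0.18,0],[1,-0.1,0.06,0.18,0],[1,-0.15,0.08,0.18,0],[1,-0.2,0.08,0.18,0],[1,-0.2,0.08,0.18,0],[1,-0.2,0.08,0.18,0],[1,-0.2,0.08,0.18,0]]]'
python3 - <<'E'
from rig import monitor,vision
import cv2,pickle
s=monitor.sense();print(s['eef_pos'],s['force'])
for n in ['scene','top']:
    p,d=vision.capture(n); pickle.dump((p,d,vision.camera_info(n)),open(n+'10.pkl','wb')); cv2.imwrite(f'pics/{n}10.png',p[:,:,::-1])
    c=p[215:275,255:335] if n=='scene' else p[140:200,270:350]
    cv2.imwrite(f'pics/{n}10c.png',cv2.resize(c[:,:,::-1],None,fx=10,fy=10,interpolation=cv2.INTER_CUBIC))
E
```

```text
time_s: 15.45
eef_pos: [382.9, 426.3, 264.3]
ee_rot: [0.0, 0.782, 0.623, -0.0]
force: [1.1, 0.2, 0.7]
grip_width: -0.005
[382.91076433 426.2678731  264.31311768] [1.07852177 0.15481734 0.66960977]
```

View pics/top10.png

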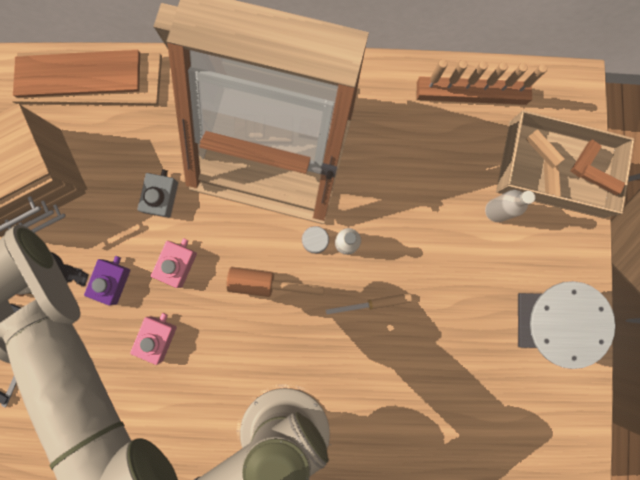

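View pics/top10c.png

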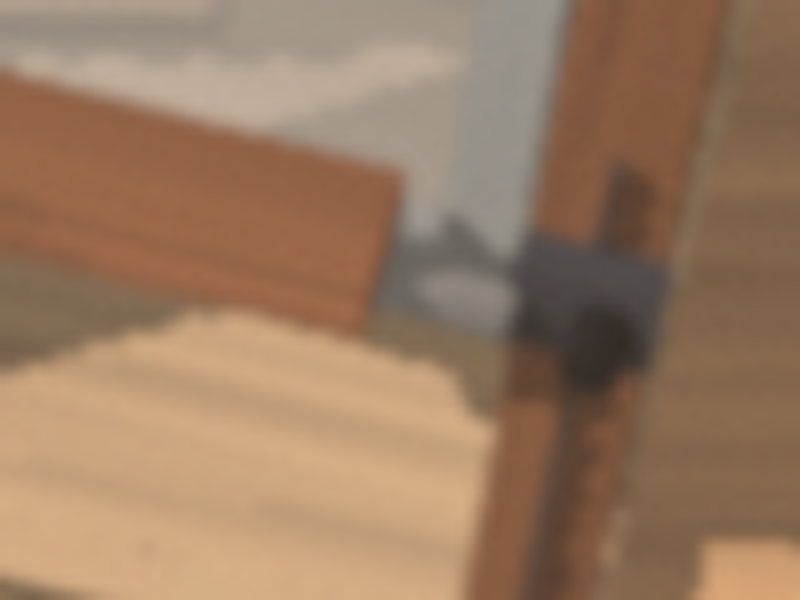

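View pics/scene10c.png

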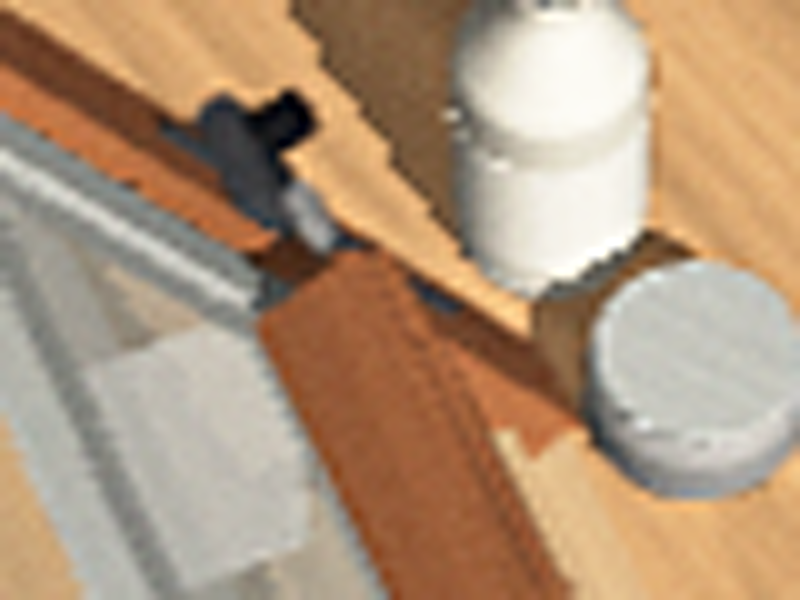

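```bash
python3 -m pendant '[[[1,0,-0.03,0.04,0],[1,-0.02,-0.08,0.06,0],[1,-0.02,-0.12,0.06,0],[1,-0.02,-0.12,0.06,0],[1,-0.02,-0.12,0.06,0],[1,-0.02,-0.12,0.06,0]]]'
python3 - <<'E'
from rig import monitor,vision,order
import cv2,numpy as np
s=monitor.sense();print(s['force'],s['dq'].round(3),s['tau'].round(1))
print(order.finish_job())
E
```

```text
time_s: 16.15
eef_pos: [362.6, 306.8, 324.2]
ee_rot: [-0.0, 0.782, 0.623, -0.0]
force: [0.8, -0.4, 0.4]
grip_width: 0.003
[ 0.84791497 -0.41253395  0.36957711] [ 0.016  0.008  0.001 -0.002  0.001  0.   ] [ -0.6 -35.4 -27.3  -0.    0.   -0. ]
the job is handed in; nothing more can be done
None
```

I pushed the hood window up about 121 mm to the pointer, pressed the fan button fully and let go, then handed the job in at about 16 s. The hand-in gave no verdict.

- **Window:** I pushed with the shut fingertips against the lip's lower front edge, tips below it, at about 15 N. The fingers stayed shut and only ever pushed the front edge, so there was no pinching. In pictures with the arm clear, the lip's middle measures 497–502 mm up the slope and the pointer tip 501–503.5 mm. Different ways of measuring put the lip from about 4 mm below to 3 mm above the pointer, inside the 8 mm allowed. The last pictures show the window where I left it and the pointer unmoved.
- **Button:** I pressed the grey box, not the pink or purple ones. The wrist camera's depth put the button top at 71.8 mm when free and 65.5 mm when pressed, which is the full 6 mm. It was at 71.8 mm just after release, so it sprang back. The press bottomed out at about 39 N, well above the 5 N needed.
- **Disagreement:** The button top read about 72 mm at rest instead of the stated 68 mm. The box top (50 mm) read correctly, so I went by the measured travel.
- **Other things:** In the last top view nothing else appeared to have moved, judged by eye. The blank and sanding block inside the hood were not checked separately. The arm finished clear, with the tool force close to zero.

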